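Seat a blank in a drilling fixture and swing the keeper over it

ROBOT

A 6-joint arm with a two-finger parallel gripper is mounted at the origin on the work surface. World frame = base frame: x ahead of the robot, y to its left, z up, the work surface at z = 0. Lengths are in mm, angles in rad, forces in N, time in s.
With the tool pointing down it reaches from about 250 to 725 mm from the base axis. Payload 9.7 kg.
Tool frame: the origin (TCP) lies at the very end of the fingers, on their centre line; the grasp point (between the pads) lies 19 mm behind it; z points along the fingers, y is the line along which they close (so a half turn about z gives the same grasp; the last joint's range is limited). The gripper opens to 85 mm and grips with 20 to 120 N. Pads are 22 mm wide; open, the fingers measure 114 mm over their backs; the gripper's body (76 mm by 85 mm) begins 54 mm behind the grasp point. The pads swing forward as they close: fully open they stand 13 mm farther back than shut.
Start: joints at [1.328, 0.087, 0.176, 1.66, 0, 1.571], TCP at [132.229, 533.865, 231.284] pointing down, gripper open.
Joint ranges: [-3.13, 3.13], [-0.85, 1.81], [-1.15, 1.24], [-2.2, 2.28], [-1.44, 1.52], [-3.14, 3.14]. Speed limits (rad/s): [2.22, 2.22, 2.57, 3.14, 3.14, 3.14].

INTERFACE

Orientations are given as a unit quaternion [x, y, z, w].
In Python, from rig import r gives the robot as it stands.
- The arm moves only by the tool arm_command, never from a script. Its argument "series" is a list of rows, each a list of 3 entries, a list of its own where there are three numbers: the opening, from 0 (shut) to 1 (fully open), then the shift along the tool's x, y, z in cm, then the turn about the tool's z in rad. In form: [[grip, [dx, dy, dz], twist], ...]. A call has 1 to 20 rows; each row is the pose to reach, as a shift and turn from the pose commanded when the call began, along the tool's axes at that moment; what a row does not reach only later rows make up. A row lasts 1/12 s, in which the tool goes at most 41.7 mm and 7.16 degrees, less where a joint would pass 70% of its speed; a pose out of reach is approached as far as the arm can. A call with a gripper value outside its range is refused whole. The fingers move at their own pace and stop on an object; the grip force is fixed at half the most. Time passes only in rows, so rows that repeat a pose let the fingers close. It gives the time, the measured TCP pose, the force, the opening and the grip force at its end, in the units of the state.
- r.read_state(): the state, without advancing time (a new reading comes with each control period).
- r.grab_frame(name): name is "side" or "top"; returns (picture, depth): 400x640x3 uint8, red, green, blue; 400x640 float32, mm along the optical axis (not along the pixel's ray), 0 where there is no reading.
- r.camera_params(name): a dict with "vfov" (degrees; the focal length in pixels is half the picture's height over the tangent of half this angle, whatever the lens; pixels are square), "cx", "cy" (the principal point, pixels), "pose" (4x4, takes a point from camera to world coordinates). Camera axes: x right, y up, looking along -z (the intrinsics and any distortion apply to the point x, -y, -z); pixel columns grow to the right and rows downward; lengths in mm; the calibration is good to about 2 mm. A picture is of the moment at which its call begins. camera_params takes no time and is no camera call.
- r.finish_job(): hands the job in; it is judged then, once.
The state is a dict: "time_s": time; "q": joint angles; "joint_velocities": joint speeds; "effort": joint torques, N m; "ee_pos": TCP position; "eef_rot": TCP orientation; "force": force on the tool from outside, world axes, zero at the start; "moment": the same for the moment, N m; "gripper_width": finger opening in mm; "grasp_force": force on a finger pad.
Only numpy, scipy, OpenCV 4.12 (cv2) and the standard library are available. Lean on these libraries where they do the work, as an engineer would, in place of code of your own. Each camera call takes 0.05 s, during which the arm holds its last target. There are 200 camera calls.

TASK

With the fingertips, push the flat aluminium blank across the fixture plate until it lies flush against both the long far fence and the end stop, fully home in their corner. Then push the fin of the swing keeper round until the keeper reaches its stop across the top of the blank, leaving the blank home. Only slide the blank, never lift or tip it, and leave the tools and parts standing around where they are.

Things in the scene. Friction and masses are not known exactly. Their poses are not given: they have to be found in the camera images.
- fixture: Dark steel fixture plate fixed to the bench, 250 (x) x 340 (y) x 12 mm thick; origin at the centre of its underside, on the bench. Its x axis points across the plate to the far fence, y to the end stop at the left end (seen from the robot); turned by up to 0.22 rad on the bench. Fence, stop and pivot are fixed to it, all square to the plate.
- fence (a point): Middle of the fence along its length, on the face that the blank goes against, at the level of the plate top; in the fixture frame (75, 0, 12) mm, axes as the fixture. The fence is a steel bar 15 mm thick, 290 mm long along y, its top 30 mm above the bench.
- stop (a point): Middle of the end stop, on the face that the blank goes against, at the level of the plate top; in the fixture frame (30, 130, 12) mm, axes as the fixture. The end stop is a steel bar 90 mm long along x (it joins the fence) and 15 mm thick, its top 30 mm above the bench.
- corner (a point): Inner corner where the faces of fence and end stop meet, at the level of the plate top (12 mm above the bench); in the fixture frame (75, 130, 12) mm, axes as the fixture. The place of the blank is on its -x, -y side: home, the origin of the blank is at (-45, -55, 0) mm from here.
- blank: Loose plain aluminium block 90 (its x) x 110 (its y) x 25 mm high, 0.45 to 0.85 kg, with a tiny punch mark in the middle of its top, lying flat on the plate. Origin at the centre of its underside. It starts turned by up to 0.35 rad from the fixture axes; a 110 mm side goes against the fence and a 90 mm side against the end stop.
- keeper (a joint): Angle of the swing keeper, rad. At 0 its arm points along the fixture +y (above the fence, past the end stop); it grows as the arm turns anticlockwise seen from above; hard stop at 1.57, where the arm points along the fixture -x, across the home place of the blank. Starts between 0 and 0.4. Light friction (about 1 N at the fin); it stays where it is left.
- pivot (a point): Upright pivot axis of the keeper, on top of the fence, at the underside of the arm (41 mm above the bench, 4 mm above the top of the blank); in the fixture frame (82.5, 70, 41) mm, axes as the fixture. The arm is a flat steel bar 20 mm wide, 8 mm thick, reaching 100 mm from here.
- keeper_fin (a point): Centre of the upright fin on the keeper, on the centre line of the arm, 80 mm from the pivot, 62.5 mm above the bench: a thin steel plate 30 mm long along the arm, 6 mm thick, rising from the top of the arm (49 mm above the bench) to 76 mm. The y axis of this point points along the arm away from the pivot.
- bush: Bystander: steel drill bush (ring), 26 mm across, 22 mm high, standing on the near left of the fixture plate. Origin at the centre of its underside.
- bolt: Bystander: dark bolt standing on its 22 mm head on the near left of the fixture plate, 42 mm high. Origin at the centre of its underside.
- oiler: Bystander: white plastic oil bottle, 56 mm across, 150 mm high, at the far right. Origin at the centre of its underside.
- hammer: Bystander: hammer lying on the bench to the left of the fixture. Origin on its underside.
- screwdriver: Bystander: screwdriver lying on the bench to the right of the fixture. Origin on its underside.
- pot: Bystander: open steel pot, 72 mm across, 80 mm high, at the far left. Origin at the centre of its underside.
- barstock: Bystander: short upright brass bar end, 34 mm across, 60 mm high, to the right of the fixture. Origin at the centre of its underside.
Not all that is in view belongs to the job. Of the things shaped like the blank, the aluminium one is meant.

How it is judged:
By the outcome, as a careful person would: the job done as asked, in the order asked, and still so for the second after the job is handed in, with the robot touching nothing.
It also fails if it takes over 72 s, if anything falls off the work surface, if the arm or the gripper's body presses on something with over 40 N, if the wrist force passes 120 N, or if a joint passes its speed limit or range.

## Working session

There is one attempt and no reset: what is moved stays moved. The work goes in short steps, Python scripts to look and compute and a tool call to move; the robot and the scene stay as the last step left them, time stands still between calls to the robot, and variables do not carry over. Pictures are saved under pics/ and viewed, at most 10 in all, crops included, and the job is handed in when it is done.

Besides the shell and the picture viewer there is one more tool, called after "Emit:" as a command line: name --argument value ..., lists and objects as JSON in quotes. arm_command: Moves the arm, as the interface text tells. Its arguments: {"type":"object","properties":{"series":{"type":"array","items":{"type":"array"}}},"required":["series"]}

```bash
mkdir -p pics; ls; python3 - <<'E'
from rig import r
import cv2,numpy as np
print(r.read_state())
for n in("side","top"):
    p,d=r.grab_frame(n); cv2.imwrite(f"pics/{n}0.png",p[:,:,::-1]); np.savez(f"{n}0.npz",p=p,d=d)
    print(n,r.camera_params(n), (d>0).mean())
E
```

```text
pics
{'time_s': 0.0, 'q': array([ 1.32800955e+00,  8.74373269e-02,  1.75120106e-01,  1.65979475e+00,
       -4.92011107e-06,  1.57079119e+00]), 'joint_velocities': array([-0.00153529,  0.00017591, -0.00068083,  0.00086425, -0.00045103,
        0.00122855]), 'effort': array([ 2.76390594e-03, -5.20387745e+01,  4.64802217e+01,  1.64272625e-02,
        6.34498406e-05,  1.60182694e-07]), 'ee_pos': array([132.16994919, 533.64246676, 230.58837598]), 'eef_rot': array([ 1.21092878e-01,  9.92640963e-01, -6.53277333e-04, -7.72188167e-05]), 'force': array([-0.41370044,  0.55670202, -0.72090705]), 'moment': array([-0.03064026,  0.0457704 , -0.01939249]), 'grasp_force': 0.0, 'gripper_width': 85.17166220086905}
side {'vfov': 44.42930690357365, 'cx': 314.85698431904797, 'cy': 199.84742697389396, 'pose': array([[ 7.90661031e-01,  3.22472407e-01, -5.20448538e-01,
        -1.08191250e+02],
       [-6.12211341e-01,  4.26460672e-01, -6.65829234e-01,
        -7.93396505e+02],
       [ 7.23927719e-03,  8.45069726e-01,  5.34607099e-01,
         7.26261912e+02],
       [ 0.00000000e+00,  0.00000000e+00,  0.00000000e+00,
         1.00000000e+00]])} 0.99631640625
top {'vfov': 56.692916739550945, 'cx': 321.4968880870947, 'cy': 201.58635733816223, 'pose': array([[ 4.88750742e-02,  9.78485242e-01, -2.00444154e-01,
         2.67273830e+02],
       [-9.98804896e-01,  4.78631476e-02, -9.89442576e-03,
         3.08098979e+01],
       [-8.76614247e-05,  2.00688194e-01,  9.79655164e-01,
         1.26219327e+03],
       [ 0.00000000e+00,  0.00000000e+00,  0.00000000e+00,
         1.00000000e+00]])} 0.996359375
```

View pics/top0.png

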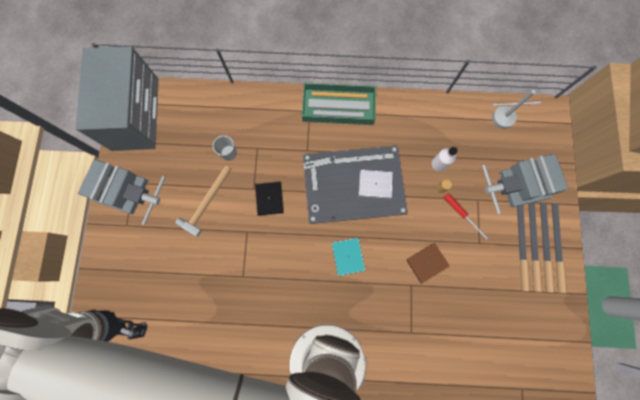

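View pics/side0.png

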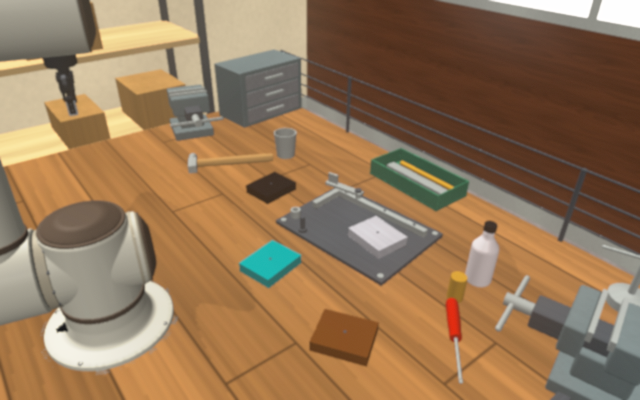

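The top view shows the plate around (355,185), with the blank at (376,184), the fence along (335–395,157), the stop at (313,175), the keeper near (318,162), the bush at (315,208), the oiler at (444,160) and the hammer at (205,200). The side view shows the blank at (377,235) and the keeper at (343,184). Next I'll measure the contours, back-projected to their planes.

```bash
cat > h.py <<'E'
import cv2,numpy as np
from rig import r
def cam(n):
    c=r.camera_params(n); return 200/np.tan(np.radians(c['vfov']/2)),c['cx'],c['cy'],c['pose']
def cast(n,uv,z):
    f,cx,cy,P=cam(n); uv=np.asarray(uv,float).reshape(-1,2)
    d=np.c_[(uv[:,0]-cx)/f,-(uv[:,1]-cy)/f,-np.ones(len(uv))]@P[:3,:3].T
    o=P[:3,3]; return o+d*((z-o[2])/d[:,2])[:,None]
def proj(n,X):
    f,cx,cy,P=cam(n); p=(np.asarray(X,float).reshape(-1,3)-P[:3,3])@P[:3,:3]
    return np.c_[cx+f*p[:,0]/-p[:,2],cy-f*p[:,1]/-p[:,2]]
def depthz(n,d):
    f,cx,cy,P=cam(n); v,u=np.mgrid[:400,:640]
    p=np.stack([(u-cx)/f*d,-(v-cy)/f*d,-d],-1); return p@P[:3,:3].T+P[:3,3]
E
python3 - <<'E'
from h import *
roi={'top':(295,135,125,100),'side':(265,160,190,130)}
for n in('top','side'):
    D=np.load(f'{n}0.npz'); p,d=D['p'],D['d']; x,y,w,h=roi[n]
    W=depthz(n,d)
    m=np.zeros((400,640),np.uint8); hsv=cv2.cvtColor(p,cv2.COLOR_RGB2HSV)
    # plate: dark, low sat
    m[y:y+h,x:x+w]=((hsv[...,1]<70))[y:y+h,x:x+w]*255
    cs=max(cv2.findContours(m,0,1)[0],key=cv2.contourArea)
    R=cv2.minAreaRect(cast(n,cs,12)[:,:2].astype(np.float32)); print(n,'plate',R, cv2.boxPoints(R).round(1).tolist())
    # blank: bright
    b=np.zeros_like(m); b[y:y+h,x:x+w]=((hsv[...,2]>170)&(hsv[...,1]<60))[y:y+h,x:x+w]*255
    for c in cv2.findContours(b,0,1)[0]:
        if cv2.contourArea(c)<15: continue
        R=cv2.minAreaRect(cast(n,c,37)[:,:2].astype(np.float32)); 
        mm=np.zeros_like(m); cv2.drawContours(mm,[c],-1,255,-1); mm=cv2.erode(mm,np.ones((3,3)))>0
        print(n,'bright',c.reshape(-1,2).mean(0),R, 'z',np.median(W[mm][:,2]) if mm.any() else None, W[mm].mean(0) if mm.any() else None)
    # raised pixels on depth
    print('plate z',np.median(W[m>0][:,2]))
    crop=p[y:y+h,x:x+w]; cv2.imwrite(f'pics/{n}1.png',cv2.resize(crop[:,:,::-1],None,fx=4,fy=4,interpolation=cv2.INTER_CUBIC))
E
```

```text
top plate ((592.949462890625, -65.258544921875), (251.24429321289062, 340.90570068359375), 8.250590324401855) [[444.20001220703125, 85.4000015258789], [493.1000061035156, -252.0], [741.7000122070312, -215.89999389648438], [692.7999877929688, 121.5]]
top bright [375.30275229 183.24770642] ((590.8155517578125, -136.79750061035156), (109.45020294189453, 88.99604797363281), 88.83137512207031) z 35.48989990076723 [ 590.72137967 -137.3560646    35.57339874]
top bright [316.89156627 170.86746988] ((622.1723022460938, 64.82707214355469), (46.582763671875, 118.53668975830078), 67.01254272460938) z 45.07850115295787 [632.22007953  60.30485343  39.55164185]
top bright [345.73333333 159.64444444] ((669.8947143554688, -32.44437789916992), (12.399043083190918, 73.36898040771484), 8.225314140319824) z 27.659509199399167 [673.11082582 -36.15182649  28.16868962]
top bright [369.75510204 157.46938776] ((682.1150512695312, -114.7298583984375), (12.41771125793457, 80.88829803466797), 8.215141296386719) z 28.668991015207666 [ 684.77570185 -120.46479137   29.20637113]
top bright [388.5    155.5625] ((691.
[... 1185 characters left out ...]
) z 32.38116383871068 [672.47557114 -33.5353767   32.08837174]
side bright [325.74468085 195.17021277] ((601.4240112304688, 66.04808807373047), (87.96236419677734, 11.121790885925293), 8.681781768798828) z 31.261923231775086 [602.66188577  71.56828884  32.15402902]
side bright [345.42105263 186.76315789] ((671.603271484375, 67.19096374511719), (18.851165771484375, 56.538177490234375), 16.102514266967773) z 51.16925270799214 [655.44831931  50.41010383  51.06596556]
side bright [416.75221239 177.08849558] ((869.4835205078125, -10.346847534179688), (202.11395263671875, 24.687406539916992), 89.89725494384766) z 26.13584176478264 [876.30329735 -10.62186116  31.78670323]
plate z 15.022782784687934
```

View pics/top1.png

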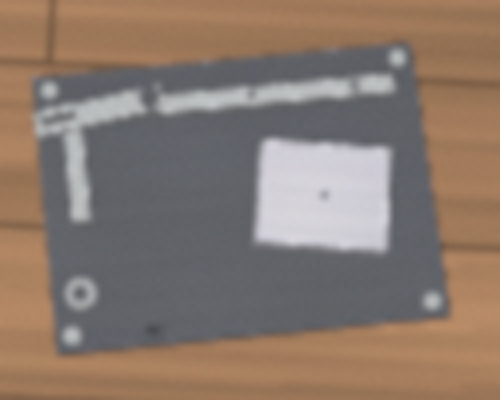

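View pics/side1.png

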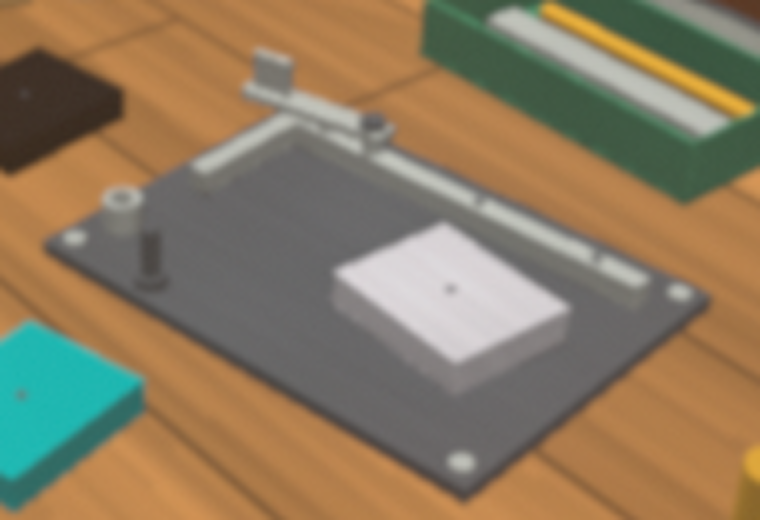

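The crops confirm the plate, with the fence along its far edge and the stop at the left. The bush is at (80,293) in the top crop and the bolt at (150,260) in the side crop. The keeper swings out just past the corner, with its fin at (272,72) in the side crop. Two views put the blank at about (591,-137) with yaw about -0.02. Now I'll work in fixture coordinates: check the fence and find the keeper angle.

```bash
cat >> h.py <<'E'
YAW=0.144; C=np.array([593.,-65.3])
ex=np.array([np.cos(YAW),np.sin(YAW)]); ey=np.array([-ex[1],ex[0]])
def fx(X): X=np.atleast_2d(X)[:,:2]-C; return np.c_[X@ex,X@ey]
def wd(x,y): return C+x*ex+y*ey
def tool(tx,ty,z,yawf=None):
    "shift in cm along tool axes, and twist so tool y is at fixture angle yawf (from fixture x)"
    from scipy.spatial.transform import Rotation as R
    s=r.read_state(); Q=R.from_quat(s['eef_rot']); t=np.r_[wd(tx,ty),z]
    sh=Q.inv().apply(t-s['ee_pos'])/10; a=Q.apply([0,1,0]); 
    tw=None if yawf is None else (np.arctan2(a[1],a[0])-(YAW+yawf)+np.pi)%(2*np.pi)-np.pi
    return sh.round(2),tw
def st():
    s=r.read_state(); print('t',round(s['time_s'],2),'fix',fx(s['ee_pos']).round(1),'z',s['ee_pos'][2].round(1),'F',s['force'].round(1),'w',round(s['gripper_width'],1),'q',s['q'].round(2))
E
python3 - <<'E'
from h import *
print('fence pieces top z30', [fx(cast('top',p,30)).round(1).tolist() for p in ([345.7,159.6],[369.8,157.5])])
print('side z30', [fx(cast('side',p,30)).round(1).tolist() for p in ([398.7,217.4],[371,204],[325.7,195.2])],'expect x 82.5, stop y 137.5')
print('blank',fx([[590.8,-136.8],[593,-138]]))
print('punch',fx(cast('top',[295+324/4-.4,135+195/4-.4],37)),fx(cast('side',[265+451/4-.4,160+289/4-.4],37)))
print('bush top',fx(cast('top',[295+80/4,135+293/4],34)),'side',fx(cast('side',[265+123/4,160+198/4],34)),'bolt head side',fx(cast('side',[265+152/4,160+282/4],14)))
print('fin top side z76', fx(cast('side',[[265+254/4,160+50/4],[265+292/4,160+62/4]],76)),'pivot',fx(cast('side',[265+375/4,160+122/4],53)), 'arm tip left z49',fx(cast('side',[265+245/4,160+90/4],49)))
print('top view: arm tip z49',fx(cast('top',[[295+38/4,135+115/4],[295+45/4,135+133/4],[295+153/4,135+90/4]],49)))
print(tool(-75,-70,120,np.pi/2))
E
```

```text
fence pieces top z30 [[[82.9, 20.2]], [[82.6, -64.1]]]
side z30 [[[85.9, -67.0]], [[85.9, 21.8]], [[34.3, 136.5]]] expect x 82.5, stop y 137.5
blank [[-12.43768369 -70.44426183]
 [-10.43265732 -71.94754799]]
punch [[-13.06020382 -71.43470512]] [[ -9.09875137 -72.2995441 ]]
bush top [[-78.82290941 142.04026984]] side [[-75.44694296 139.30409788]] bolt head side [[-107.59527313   80.77626308]]
fin top side z76 [[ 70.70704141 161.09520997]
 [ 76.53707853 131.63011494]] pivot [[85.85901611 65.18632128]] arm tip left z49 [[ 61.06343801 159.78399213]]
top view: arm tip z49 [[ 75.53911941 163.57788541]
 [ 59.06533676 159.01913569]
 [ 88.41750117  63.67124772]]
(array([-54.83, -56.36,  11.13]), np.float64(-0.38685023672519714))
```

The two views agree to within about 3 mm. The keeper angle is about 0.17, and the blank is at fixture (-12,-71). Moving above the near side of the blank now.

Emit:
arm_command --series '[[0.5,[-53.4,-56.9,5],-0.387],[0.5,[-53.4,-56.9,5],-0.387],[0.5,[-53.4,-56.9,5],-0.387],[0.5,[-53.4,-56.9,5],-0.387],[0.5,[-53.4,-56.9,5],-0.387],[0.5,[-53.4,-56.9,5],-0.387],[0.5,[-53.4,-56.9,5],-0.387],[0.5,[-53.4,-56.9,5],-0.387],[0.5,[-53.4,-56.9,5],-0.387],[0.5,[-53.4,-56.9,5],-0.387],[0.5,[-53.4,-56.9,5],-0.387],[0.5,[-53.4,-56.9,5],-0.387],[0.5,[-53.4,-56.9,5],-0.387],[0.5,[-53.4,-56.9,5],-0.387],[0.5,[-53.4,-56.9,5],-0.387],[0.5,[-53.4,-56.9,5],-0.387],[0.5,[-53.4,-56.9,5],-0.387],[0.5,[-53.4,-56.9,5],-0.387],[0.5,[-53.4,-56.9,5],-0.387],[0.5,[-53.4,-56.9,5],-0.387]]'

```text
time_s: 1.77
ee_pos: [515.2, -151.4, 178.9]
eef_rot: [-0.07, 0.998, -0.0, -0.001]
force: [0.5, 0.4, 0.2]
gripper_width: 42.7
grasp_force: 0.0
```

```bash
python3 -c "
from h import *
st();print(tool(-90,-70,20,np.pi/2))"
```

```text
t 1.77 fix [[-89.3 -74. ]] z 178.9 F [0.5 0.4 0.2] w 42.7 q [-0.29  0.04  0.03  1.56 -0.   -0.43]
(array([ 0.04,  0.4 , 15.89]), np.float64(-0.0036271788211159617))
```

Emit:
arm_command --series '[[0.5,[0,0.3,4],0],[0.5,[0,0.3,8],0],[0.5,[0,0.3,12],0],[0.5,[0,0.3,14.5],0],[0.5,[0,0.3,15.5],0],[0.5,[0,0.3,15.9],0],[0.5,[0,0.3,15.9],0],[0.5,[0,0.3,15.9],0],[0.5,[0,0.3,15.9],0]]'

```text
time_s: 2.52
ee_pos: [514.6, -144.1, 24.4]
eef_rot: [-0.072, 0.997, -0.001, 0.001]
force: [1.0, 0.4, -0.6]
gripper_width: 42.8
grasp_force: 0.0
```

```bash
python3 - <<'E'
from h import *
st()
p,d=r.grab_frame('side'); cv2.imwrite('pics/s2.png',cv2.resize(p[150:300,260:460,::-1],None,fx=4,fy=4,interpolation=cv2.INTER_CUBIC))
E
```

```text
t 2.52 fix [[-88.9 -66.8]] z 24.4 F [ 1.   0.4 -0.6] w 42.8 q [-0.27  0.07 -0.25  1.25  0.   -0.42]
```

View pics/s2.png

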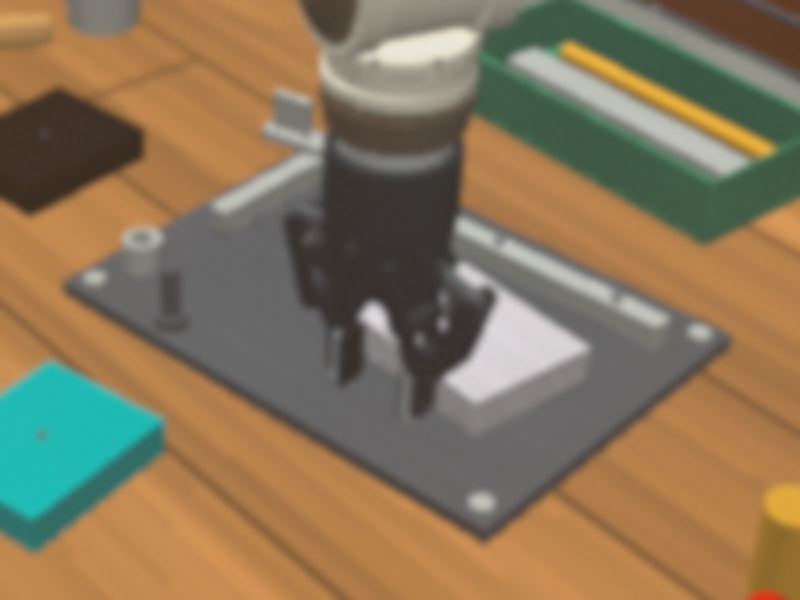

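The fingertips are low beside the blank's near face, at (345,380) and (415,415). Pushing towards the fence.

Emit:
arm_command --series '[[0.5,[-0.4,0,0.2],0],[0.5,[-0.8,0,0.2],0],[0.5,[-1.2,0,0.2],0],[0.5,[-1.6,0,0.2],0],[0.5,[-2.0,0,0.2],0],[0.5,[-2.4,0,0.2],0],[0.5,[-2.7,0,0.2],0],[0.5,[-3.0,0,0.2],0],[0.5,[-3.3,0,0.2],0],[0.5,[-3.6,0,0.2],0],[0.5,[-3.9,0,0.2],0],[0.5,[-4.2,0,0.2],0],[0.5,[-4.5,0,0.2],0],[0.5,[-4.8,0,0.2],0],[0.5,[-5.1,0,0.2],0],[0.5,[-5.3,0,0.2],0],[0.5,[-5.5,0,0.2],0],[0.5,[-5.5,0,0.2],0]]'

```text
time_s: 4.07
ee_pos: [567.4, -136.1, 20.2]
eef_rot: [-0.072, 0.997, -0.0, -0.001]
force: [-4.4, -1.2, 3.0]
gripper_width: 42.7
grasp_force: 2.2
```

```bash
cat >> h.py <<'E'
def look(tag):
    out=[]
    for n,(x,y,w,h) in {'top':(295,135,125,100),'side':(265,160,190,130)}.items():
        p,d=r.grab_frame(n); cv2.imwrite(f'pics/{tag}_{n}.png',cv2.resize(p[y:y+h,x:x+w,::-1],None,fx=4,fy=4,interpolation=cv2.INTER_CUBIC))
        hsv=cv2.cvtColor(p,cv2.COLOR_RGB2HSV); b=np.zeros((400,640),np.uint8)
        b[y:y+h,x:x+w]=((hsv[...,2]>205)&(hsv[...,1]<60))[y:y+h,x:x+w]*255
        c=max([k for k in cv2.findContours(b,0,1)[0] if cv2.pointPolygonTest(k,(0,0),False)<0 and not (n=='side' and k[:,0,1].mean()<185)],key=cv2.contourArea)
        R=cv2.minAreaRect(cast(n,c,37)[:,:2].astype(np.float32)); print(n,'blank fix',fx(R[0]).round(1),np.round(R[1],1),'ang-fix',round(R[2]-np.degrees(YAW),1))
E
python3 - <<'E'
from h import *
st(); look('a')
E
```

```text
t 4.07 fix [[-35.5 -66.4]] z 20.2 F [-4.4 -1.2  3. ] w 42.7 q [-0.23  0.19 -0.12  1.26 -0.   -0.38]
top blank fix [[  82.7 -154.2]] [128. 150.] ang-fix 71.9
side blank fix [[  21.1 -100. ]] [80.4 32.2] ang-fix 1.0
```

Emit:
arm_command --series '[[0.5,[-0.2,0,0],0],[0.5,[-0.4,0,0],0],[0.5,[-0.6,0,0],0],[0.5,[-0.8,0,0],0],[0.5,[-0.9,0,0],0],[0.5,[-1.0,0,0],0],[0.5,[-1.0,0,0],0],[0.5,[-1.0,0,0],0]]'

```text
time_s: 4.83
ee_pos: [577.2, -134.5, 20.2]
eef_rot: [-0.072, 0.997, 0.0, -0.001]
force: [-4.3, 0.2, 2.7]
gripper_width: 42.9
grasp_force: 2.6
```

```bash
sed -i 's/hsv\[...,2\]>205/hsv[...,2]>170/' h.py; python3 - <<'E'
from h import *
st(); look('b')
E
```

```text
t 4.83 fix [[-25.5 -66.2]] z 20.2 F [-4.3  0.2  2.7] w 42.9 q [-0.23  0.21 -0.1   1.27 -0.   -0.37]
top blank fix [[-13.4 -82.8]] [347.7 291.5] ang-fix -5.5
side blank fix [[  36.7 -105.6]] [99.7 38.9] ang-fix 12.9
```

View pics/b_side.png

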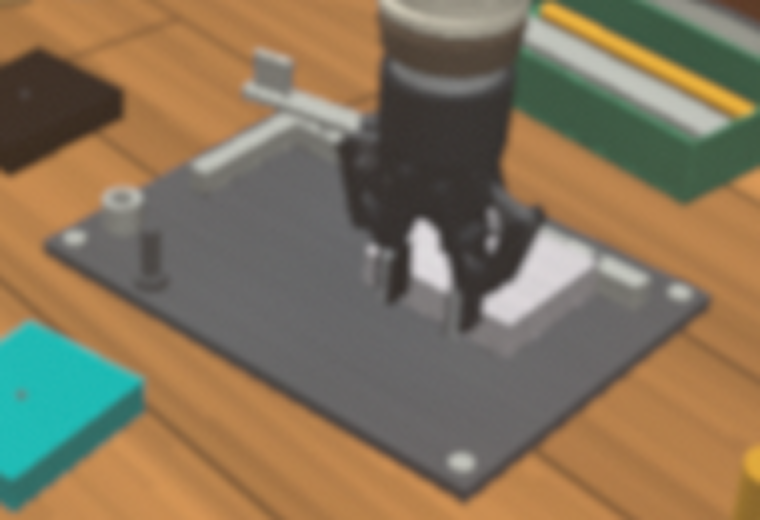

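The blank is now squared and close to the fence, with its near corner at (510,340). The force is still only sliding friction, so I'll continue to contact.

Emit:
arm_command --series '[[0.5,[-0.1,0,0],0],[0.5,[-0.2,0,0],0],[0.5,[-0.3,0,0],0],[0.5,[-0.3,0,0],0],[0.5,[-0.3,0,0],0]]'

```text
time_s: 5.35
ee_pos: [579.1, -134.2, 20.2]
eef_rot: [-0.072, 0.997, -0.0, -0.002]
force: [-10.9, -1.1, 7.4]
gripper_width: 43.1
grasp_force: 5.7
```

Emit:
arm_command --series '[[0.5,[-0.1,0,0],0],[0.5,[-0.2,0,0],0],[0.5,[-0.3,0,0],0],[0.5,[-0.3,0,0],0],[0.5,[-0.3,0,0],0]]'

```text
time_s: 5.77
ee_pos: [579.2, -134.3, 20.1]
eef_rot: [-0.072, 0.997, -0.0, -0.004]
force: [-26.8, -4.2, 15.9]
gripper_width: 42.7
grasp_force: 13.5
```

Emit:
arm_command --series '[[0.5,[1.0,0,0],0],[0.5,[3.0,0,0],0],[0.5,[4.0,0,-3],0],[0.5,[4.0,0,-7],0],[0.5,[2.0,-3,-8],0.12],[0.5,[0,-6,-8],0.24],[0.5,[-2,-8.9,-8],0.36],[0.5,[-4,-8.9,-8],0.48],[0.5,[-5,-8.9,-8],0.6],[0.5,[-5,-8.9,-8],0.72],[0.5,[-5,-8.9,-8],0.84],[0.5,[-5,-8.9,-8],0.96],[0.5,[-5,-8.9,-8],1.08],[0.5,[-5,-8.9,-8],1.2],[0.5,[-5,-8.9,-8],1.32],[0.5,[-5,-8.9,-8],1.44],[0.5,[-5,-8.9,-8],1.571],[0.5,[-5,-8.9,-8],1.571],[0.5,[-5,-8.9,-8],1.571],[0.5,[-5,-8.9,-8],1.571]]'

```text
time_s: 7.43
ee_pos: [646.1, -214.5, 100.1]
eef_rot: [0.653, 0.757, 0.0, -0.0]
force: [0.1, -0.3, 0.5]
gripper_width: 43.0
grasp_force: 0.0
```

```bash
python3 - <<'E'
from h import *
st(); look('c'); print(tool(28,-155,20,0))
E
```

```text
t 7.43 fix [[  31.1 -155.2]] z 100.1 F [ 0.1 -0.3  0.5] w 43.0 q [-0.32  0.39  0.29  1.47  0.    1.1 ]
top blank fix [[-13.4 -82.8]] [347.7 291.4] ang-fix -5.4
side blank fix [[ 35.4 -32.3]] [ 96.4 173.4] ang-fix 0.2
(array([ 0.02, -0.3 ,  8.02]), np.float64(0.002753162165292089))
```

View pics/c_side.png

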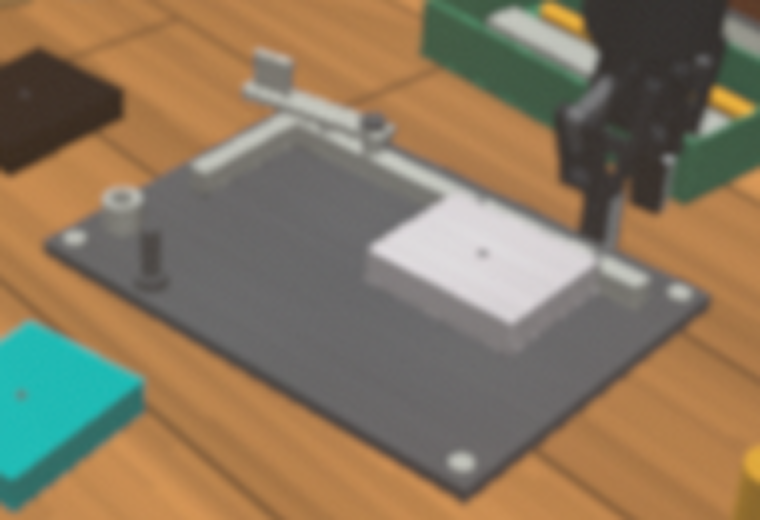

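The blank lies along the fence, with its punch mark at (482,253). Descending at its right end, then pushing towards the stop.

Emit:
arm_command --series '[[0.5,[0,-0.4,3],0],[0.5,[0,-0.4,6],0],[0.5,[0,-0.4,7.6],0],[0.5,[0,-0.4,8],0],[0.5,[0,-0.4,8],0],[0.5,[0.5,-0.4,8],0],[0.5,[1,-0.4,8],0],[0.5,[1.5,-0.4,8],0],[0.5,[2,-0.4,8],0],[0.5,[2.5,-0.4,8],0],[0.5,[3,-0.4,8],0],[0.5,[3.5,-0.4,8],0],[0.5,[4,-0.4,8],0],[0.5,[4.5,-0.4,8],0],[0.5,[5,-0.4,8],0],[0.5,[5.5,-0.4,8],0]]'

```text
time_s: 8.87
ee_pos: [634.3, -161.4, 21.1]
eef_rot: [0.655, 0.756, -0.001, 0.001]
force: [-0.1, -6.0, 2.5]
gripper_width: 42.8
grasp_force: 3.1
```

```bash
python3 - <<'E'
from h import *
st(); look('d')
E
```

```text
t 8.87 fix [[  27. -101.]] z 21.1 F [-0.1 -6.   2.5] w 42.8 q [-0.25  0.35  0.08  1.3  -0.    1.18]
top blank fix [[-13.4 -82.8]] [347.7 291.5] ang-fix -5.5
side blank fix [[25.  -5.9]] [162.6  80.8] ang-fix 47.3
```

View pics/d_side.png

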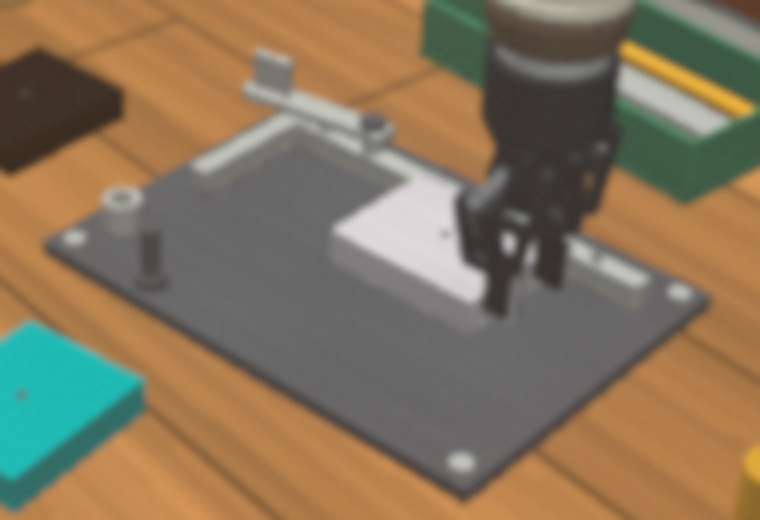

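The blank is sliding along the fence, still flush. Continuing.

Emit:
arm_command --series '[[0.5,[0.5,0,0],0],[0.5,[1,0,0],0],[0.5,[1.5,0,0],0],[0.5,[2,0,0],0],[0.5,[2.5,0,0],0],[0.5,[3,0,0],0],[0.5,[3.5,0,0],0],[0.5,[4,0,0],0],[0.5,[4.5,0,0],0],[0.5,[5,0,0],0],[0.5,[5.5,0,0],0],[0.5,[6,0,0],0],[0.5,[6.5,0,0],0],[0.5,[7,0,0],0],[0.5,[7.5,0,0],0],[0.5,[8,0,0],0],[0.5,[8.5,0,0],0],[0.5,[9,0,0],0],[0.5,[9.5,0,0],0],[0.5,[9.8,0,0],0]]'

```text
time_s: 10.63
ee_pos: [620.0, -64.4, 20.9]
eef_rot: [0.655, 0.756, -0.001, 0.001]
force: [-1.7, -7.4, 3.9]
gripper_width: 42.9
grasp_force: 3.7
```

Emit:
arm_command --series '[[0.5,[0.2,0,0],0],[0.5,[0.4,0,0],0],[0.5,[0.6,0,0],0],[0.5,[0.6,0,0],0]]'

```text
time_s: 10.97
ee_pos: [619.2, -58.5, 20.9]
eef_rot: [0.655, 0.756, -0.001, 0.001]
force: [-0.3, -4.6, 4.1]
gripper_width: 43.0
grasp_force: 2.7
```

```bash
python3 - <<'E'
from h import *
st()
E
```

```text
t 10.97 fix [[26.9  3. ]] z 20.9 F [-0.3 -4.6  4.1] w 43.0 q [-0.09  0.28 -0.02  1.28 -0.    1.33]
```

Emit:
arm_command --series '[[0.5,[0.2,0,0],0],[0.5,[0.4,0,0],0],[0.5,[0.5,0,0],0],[0.5,[0.5,0,0],0]]'

```text
time_s: 11.3
ee_pos: [618.5, -53.8, 20.9]
eef_rot: [0.655, 0.756, -0.001, 0.001]
force: [-1.0, -8.1, 4.0]
gripper_width: 42.6
grasp_force: 3.5
```

Emit:
arm_command --series '[[0.5,[0.15,0,0],0],[0.5,[0.3,0,0],0],[0.5,[0.3,0,0],0],[0.5,[0.3,0,0],0]]'

```text
time_s: 11.63
ee_pos: [618.6, -53.6, 21.0]
eef_rot: [0.655, 0.755, -0.002, 0.003]
force: [0.8, -21.1, 2.0]
gripper_width: 42.5
grasp_force: 10.5
```

Emit:
arm_command --series '[[0.5,[0.15,0,0],0],[0.5,[0.3,0,0],0],[0.5,[0.3,0,0],0],[0.5,[0.3,0,0],0]]'

```text
time_s: 11.97
ee_pos: [618.6, -53.5, 21.1]
eef_rot: [0.656, 0.755, -0.004, 0.005]
force: [4.5, -34.7, -0.3]
gripper_width: 42.9
grasp_force: 17.7
```

The blank is against the stop: the force rose to 35 N with no travel. Backing off to nudge it once more against the fence.

Emit:
arm_command --series '[[0.5,[-1.5,0,0],0],[0.5,[-3.5,0,0],0],[0.5,[-4,0,-3],0],[0.5,[-4,0,-7],0],[0.5,[-3,-3,-8],-0.12],[0.5,[0,-6,-8],-0.24],[0.5,[3,-7.7,-8],-0.36],[0.5,[6,-7.7,-8],-0.48],[0.5,[6,-7.7,-8],-0.6],[0.5,[6,-7.7,-8],-0.72],[0.5,[6,-7.7,-8],-0.84],[0.5,[6,-7.7,-8],-0.96],[0.5,[6,-7.7,-8],-1.08],[0.5,[6,-7.7,-8],-1.2],[0.5,[6,-7.7,-8],-1.32],[0.5,[6,-7.7,-8],-1.44],[0.5,[6,-7.7,-8],-1.571],[0.5,[6,-7.7,-8],-1.571],[0.5,[6,-7.7,-8],-1.571],[0.5,[6,-7.7,-8],-1.571]]'

```text
time_s: 13.63
ee_pos: [532.6, 1.6, 100.3]
eef_rot: [-0.07, 0.998, 0.0, -0.0]
force: [0.1, 0.3, -0.1]
gripper_width: 42.5
grasp_force: 0.0
```

```bash
python3 - <<'E'
from h import *
st(); look('e'); print(tool(-50,75,20,np.pi/2))
E
```

```text
t 13.63 fix [[-50.1  74.9]] z 100.3 F [ 0.1  0.3 -0.1] w 42.5 q [ 0.    0.04 -0.13  1.4   0.   -0.14]
top blank fix [[-0.7 50. ]] [352.8 192.3] ang-fix -6.9
side blank fix [[34.7 55.3]] [ 96.7 162.1] ang-fix 2.4
(array([-0.01,  0.02,  8.03]), np.float64(-0.0023657889327068915))
```

View pics/e_side.png

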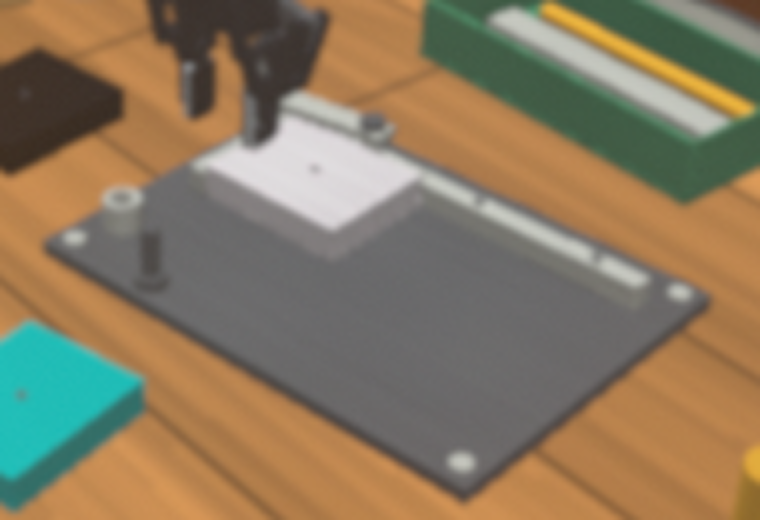

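The blank looks home in the corner, with its punch mark at (315,168) and the bush and bolt untouched. A gentle nudge against the fence comes next.

Emit:
arm_command --series '[[0.5,[0,0,3],0],[0.5,[0,0,6],0],[0.5,[0,0,7.6],0],[0.5,[0,0,8],0],[0.5,[0,0,8],0],[0.5,[-0.5,0,8],0],[0.5,[-1,0,8],0],[0.5,[-1.5,0,8],0],[0.5,[-2,0,8],0],[0.5,[-2.3,0,8],0],[0.5,[-2.6,0,8],0],[0.5,[-2.7,0,8],0],[0.5,[-2.8,0,8],0],[0.5,[-2.8,0,8],0]]'

```text
time_s: 14.9
ee_pos: [558.5, 5.3, 20.2]
eef_rot: [-0.072, 0.997, -0.0, -0.002]
force: [-12.3, -2.6, 8.4]
gripper_width: 42.8
grasp_force: 6.0
```

```bash
python3 - <<'E'
from h import *
st()
E
```

```text
t 14.9 fix [[-24.   74.8]] z 20.2 F [-12.3  -2.6   8.4] w 42.8 q [ 0.01  0.13 -0.18  1.26 -0.   -0.13]
```

The blank is flush. Lifting now, shutting the fingers and going over to the far side of the fin.

Emit:
arm_command --series '[[0.5,[1,0,0],0],[0.5,[2.5,0,0],0],[0.5,[2.5,0,-3],0],[0,[2.5,0,-7],0],[0,[2.5,0,-10.5],0],[0,[0,2,-10.5],0],[0,[-4,5,-10.5],0],[0,[-8,7.2,-10.5],0],[0,[-12.2,7.2,-10.5],0],[0,[-12.2,7.2,-10.5],0],[0,[-12.2,7.2,-10.5],0],[0,[-12.2,7.2,-10.5],0]]'

```text
time_s: 15.9
ee_pos: [670.8, 94.4, 124.2]
eef_rot: [-0.072, 0.997, -0.0, -0.001]
force: [-0.6, -0.5, 0.9]
gripper_width: 0.1
grasp_force: 0.0
```

```bash
python3 - <<'E'
from h import *
st(); print(tool(100,147,57,np.pi/2))
p,d=r.grab_frame('top'); W=depthz('top',d); F=fx(W.reshape(-1,3)).reshape(400,640,2)
# fixture home check from top image later
E
```

```text
t 15.9 fix [[ 99.9 146.9]] z 124.2 F [-0.6 -0.5  0.9] w 0.1 q [ 0.14  0.39  0.32  1.51 -0.   -0.  ]
(array([-0.02,  0.01,  6.72]), np.float64(0.0005020733278628953))
```

Emit:
arm_command --series '[[0,[0,0,3],0],[0,[0,0,5.5],0],[0,[0,0,6.5],0],[0,[0,0,6.7],0],[0,[0,0,6.7],0],[0,[0,0,6.7],0]]'

```text
time_s: 16.45
ee_pos: [671.2, 94.1, 60.4]
eef_rot: [-0.072, 0.997, 0.0, 0.001]
force: [0.3, 0.2, -0.4]
gripper_width: 0.3
grasp_force: 0.0
```

```bash
python3 - <<'E'
from h import *
st()
for th in np.arange(0.1,1.56,0.1):
    q=np.array([82.5,70])+80*np.array([-np.sin(th),np.cos(th)])+14*np.array([np.cos(th),np.sin(th)])
    s,_=tool(q[0],q[1],57); print(round(th,2),s)
E
```

```text
t 16.45 fix [[100.3 146.6]] z 60.4 F [ 0.3  0.2 -0.4] w 0.3 q [ 0.14  0.39  0.21  1.39  0.   -0.  ]
0.1 [1.18 0.44 0.33]
0.2 [2.   0.46 0.33]
0.3 [2.8  0.4  0.33]
0.4 [3.6  0.26 0.33]
0.5 [4.38 0.04 0.33]
0.6 [ 5.14 -0.26  0.33]
0.7 [ 5.86 -0.64  0.32]
0.8 [ 6.54 -1.08  0.32]
0.9 [ 7.17 -1.59  0.32]
1.0 [ 7.75 -2.16  0.32]
1.1 [ 8.27 -2.78  0.32]
1.2 [ 8.73 -3.45  0.32]
1.3 [ 9.11 -4.17  0.32]
1.4 [ 9.42 -4.92  0.32]
1.5 [ 9.66 -5.69  0.31]
```

Emit:
arm_command --series '[[0,[0.6,0.2,0],-0.05],[0,[1.2,0.4,0],-0.1],[0,[1.6,0.45,0],-0.15],[0,[2.0,0.45,0],-0.2],[0,[2.4,0.45,0],-0.25],[0,[2.8,0.4,0],-0.3],[0,[3.2,0.35,0],-0.35],[0,[3.6,0.25,0],-0.4],[0,[4.0,0.15,0],-0.45],[0,[4.4,0.05,0],-0.5],[0,[4.75,-0.1,0],-0.55],[0,[5.15,-0.25,0],-0.6],[0,[5.5,-0.45,0],-0.65],[0,[5.85,-0.65,0],-0.7]]'

```text
time_s: 17.62
ee_pos: [614.6, 79.7, 60.6]
eef_rot: [-0.411, 0.912, -0.0, 0.002]
force: [0.8, 1.6, 0.4]
gripper_width: 0.0
grasp_force: 0.6
```

```bash
python3 - <<'E'
from h import *
st()
for th in np.r_[np.arange(0.8,1.5,0.1),1.45]:
    q=np.array([82.5,70])+80*np.array([-np.sin(th),np.cos(th)])+14*np.array([np.cos(th),np.sin(th)])
    s,tw=tool(q[0],q[1],57,np.pi/2+th); print(round(th,2),s,round(tw,2))
E
```

```text
t 17.62 fix [[ 42.2 140.4]] z 60.6 F [0.8 1.6 0.4] w 0.0 q [ 0.13  0.25  0.03  1.35  0.   -0.72]
0.8 [0.86 0.13 0.36] -0.1
0.9 [1.67 0.15 0.36] -0.2
1.0 [2.48 0.09 0.36] -0.3
1.1 [ 3.28 -0.05  0.35] -0.4
1.2 [ 4.06 -0.27  0.35] -0.5
1.3 [ 4.82 -0.57  0.35] -0.6
1.4 [ 5.54 -0.94  0.35] -0.7
1.45 [ 5.89 -1.15  0.35] -0.75
```

The force of about 1.8 N is consistent with pushing the fin. Continuing the arc.

Emit:
arm_command --series '[[0,[0.45,0.05,0],-0.05],[0,[0.85,0.1,0],-0.1],[0,[1.25,0.15,0],-0.15],[0,[1.65,0.15,0],-0.2],[0,[2.05,0.1,0],-0.25],[0,[2.5,0.1,0],-0.3],[0,[2.9,0,0],-0.35],[0,[3.3,-0.05,0],-0.4],[0,[3.7,-0.15,0],-0.45],[0,[4.05,-0.25,0],-0.5],[0,[4.45,-0.4,0],-0.55],[0,[4.8,-0.55,0],-0.6],[0,[5.2,-0.75,0],-0.65],[0,[5.55,-0.95,0],-0.7],[0,[5.7,-1.05,0],-0.73],[0,[5.7,-1.05,0],-0.73]]'

```text
time_s: 18.95
ee_pos: [584.6, 29.6, 60.4]
eef_rot: [0.709, -0.706, 0.001, -0.001]
force: [-0.0, 0.0, 1.4]
gripper_width: -0.2
grasp_force: 0.0
```

```bash
python3 - <<'E'
from h import *
st()
for th in (1.5,1.57):
  for off in (14,11):
    q=np.array([82.5,70])+80*np.array([-np.sin(th),np.cos(th)])+off*np.array([np.cos(th),np.sin(th)])
    s,tw=tool(q[0],q[1],57,np.pi/2+th); print(round(th,2),off,s,round(tw,2))
E
```

```text
t 18.95 fix [[ 5.3 95.1]] z 60.4 F [-0.   0.   1.4] w -0.2 q [ 0.05  0.17 -0.06  1.34  0.   -1.52]
1.5 14 [0.57 0.08 0.34] -0.07
1.5 11 [0.86 0.06 0.34] -0.07
1.57 14 [1.13 0.12 0.34] -0.14
1.57 11 [1.43 0.08 0.34] -0.14
```

Emit:
arm_command --series '[[0,[0.3,0.05,0],-0.05],[0,[0.6,0.05,0],-0.1],[0,[0.9,0.1,0],-0.14],[0,[0.9,0.1,0],-0.14]]'

```text
time_s: 19.28
ee_pos: [583.5, 20.6, 59.8]
eef_rot: [0.756, -0.654, 0.001, -0.001]
force: [-0.3, 0.1, 0.4]
gripper_width: 0.1
grasp_force: 0.0
```

Emit:
arm_command --series '[[0,[0.2,0,0],0],[0,[0.4,0,0],0],[0,[0.4,0,0],0]]'

```text
time_s: 19.53
ee_pos: [583.7, 16.9, 58.8]
eef_rot: [0.756, -0.655, 0.0, -0.0]
force: [-0.8, 1.3, 0.6]
gripper_width: -0.2
grasp_force: 0.5
```

Emit:
arm_command --series '[[0,[0.15,0,0],0],[0,[0.3,0,0],0],[0,[0.3,0,0],0]]'

```text
time_s: 19.78
ee_pos: [583.8, 16.7, 58.8]
eef_rot: [0.756, -0.654, -0.002, -0.002]
force: [-2.0, 16.1, 5.2]
gripper_width: 0.3
grasp_force: 8.2
```

The stop has been reached: 16 N with no travel, at fixture (3,82), as predicted. Retreating and checking.

Emit:
arm_command --series '[[0,[-1,0,0],0],[0,[-2,0,0],0],[0,[-2,0,-3],0],[0,[-2,0,-7],0],[0,[-2,0,-11],0],[0,[-4,4,-14],0],[0,[-8,8,-14],0],[0,[-12,12,-14],0],[0,[-14,16,-14],0],[0,[-14,20,-14],0],[0,[-14,24,-14],0],[0,[-14,24,-14],0],[0,[-14,24,-14],0]]'

```text
time_s: 20.87
ee_pos: [322.0, 118.1, 199.2]
eef_rot: [0.756, -0.654, 0.0, -0.0]
force: [0.4, 0.2, 0.7]
gripper_width: 0.1
grasp_force: 0.0
```

```bash
python3 - <<'E'
from h import *
st(); 
a,_=r.grab_frame('top'); b,_=r.grab_frame('side')
i=np.zeros((520,800,3),np.uint8)
i[:240,:300]=cv2.resize(a[140:220,300:400],None,fx=3,fy=3,interpolation=cv2.INTER_CUBIC)
i[:520,305:795]=cv2.resize(b[160:290,270:392],(490,520),interpolation=cv2.INTER_CUBIC)
cv2.imwrite('pics/f.png',i[:,:,::-1])
P=[[75,130],[-15,130],[-15,20],[75,20]]
X=[np.r_[wd(*p),37] for p in P]
print('expected home corners top px(crop)',((proj('top',X)-[300,140])*3).round(0).tolist(),'side',((proj('side',X)-[270,160])*4+[305,0]).round(0).tolist())
E
```

```text
t 20.87 fix [[-241.9  220.4]] z 199.2 F [0.4 0.2 0.7] w 0.1 q [ 0.35 -0.42 -0.32  1.66 -0.   -1.36]
expected home corners top px(crop) [[43.0, 72.0], [50.0, 148.0], [147.0, 139.0], [138.0, 63.0]] side [[575.0, 113.0], [484.0, 164.0], [611.0, 230.0], [702.0, 174.0]]
```

View pics/f.png

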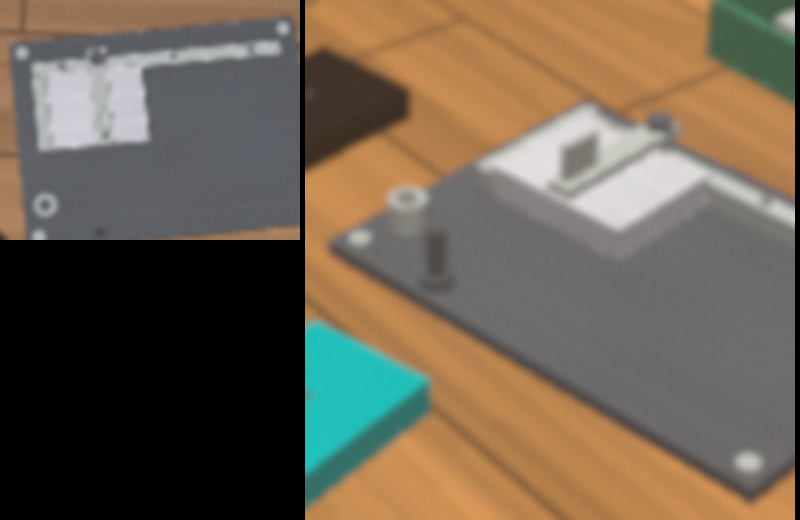

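The keeper lies across the blank, with its fin at (580,157). The blank's corners sit where home predicts, at about (148,140) in the top crop and (618,232) in the side crop. The bush and bolt are still standing. Handing in.

```bash
python3 -c "
from rig import r
print(r.finish_job())"
```

```text
the job is handed in; nothing more can be done
None
```

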